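Load the fixture pallet through the hold-down track and latch it in

ROBOT

A 7-joint arm with a two-finger parallel gripper is mounted at the origin on a cart in front of the work surface, level with it; the furniture and walls round the work are solid. World frame = base frame: x ahead of the robot, y to its left, z up, the work surface at z = 0. Lengths are in m, angles in rad, forces in N, time in s.
With the tool pointing down it reaches from about 0.4 to 0.925 m from the base axis. Payload 4.1 kg.
Tool frame: the origin (TCP) lies at the centre of the arm's flange, where the gripper is bolted on; the fingertips stand 173 mm ahead of it and the grasp point (between the pads) lies 155 mm ahead of it (tip_extent is the distance from the TCP to the fingertips, in m); z points along the fingers, y is the line along which they close (so a half turn about z gives the same grasp; the last joint's range is limited). The gripper opens to 85 mm and grips with 20 to 120 N. Pads are 22 mm wide; open, the fingers measure 114 mm over their backs; the gripper's body (76 mm by 85 mm) begins 54 mm behind the grasp point. The pads swing forward as they close: fully open they stand 13 mm farther back than shut.
Start: joints at [-1.446, 0.398, 0.045, 1.537, -0.019, 1.207, -0.051], TCP at [0.144, 0.634, 0.405] pointing down, gripper open.
Joint ranges: [-2.82, 2.82], [-0.49, 2.23], [-1.37, 1.46], [0, 2.46], [-1.36, 4.5], [0.23, 2], [-2.94, 2.94]. Speed limits (rad/s): [2.57, 2.57, 3.14, 3.14, 3.14, 3.14, 3.14].

INTERFACE

Orientations are given as a rotation vector (axis times angle).
In Python, from plant import * gives the robot as it stands.
- The arm moves only by the shell command python3 -m jog 'ROWS' [FORCE]. ROWS is JSON, a list of rows, each an object of numbers: "hand": the opening, from 0 (shut) to 1 (fully open); "x", "y", "z": the shift along the tool's x, y, z in units of 0.8 m (1.0 is 0.8 m); "turn": the turn about the tool's z in units of 2 rad (1.0 is 2 rad). A call has 1 to 8 rows; each row is the pose to reach, as a shift and turn from the pose commanded when the call began, along the tool's axes at that moment; what a row does not reach only later rows make up. A row lasts 1/12 s, in which the tool goes at most 41.7 mm and 7.16 degrees, less where a joint would pass 70% of its speed; a pose out of reach is approached as far as the arm can. A call with a number of a shift or a turn outside -1 to 1 is refused whole. A call with a gripper value outside its range is refused whole. The fingers move at their own pace and stop on an object; FORCE is the grip in N (left out, the last holds). Time passes only in rows, so rows that repeat a pose let the fingers close. It gives the time, the measured TCP pose, the force, the opening and the grip force at its end, in the units of the state.
- get_obs(): the state, without advancing time (a new reading comes with each control period).
- grab_frame(name): name is "scene" or "top" or "wrist"; returns the picture (384x512x3 uint8, red, green, blue); there is no depth.
- camera_info(name): a dict with "vertical_fov" (degrees; the focal length in pixels is half the picture's height over the tangent of half this angle, whatever the lens; pixels are square), "cx", "cy" (the principal point, pixels), "rvec" (rotation vector, rad) and "tvec" (3), from world to camera coordinates, as OpenCV has them; the wrist camera has in their place "T_tool_cam" (4x4, takes a point from camera to tool coordinates, whose origin is the TCP and whose axes are the flange's). Camera axes: x right, y down, z forward; pixel columns grow to the right and rows downward; lengths in m; the calibration is good to about 2 mm. The wrist camera is an equidistant fisheye: a pixel r from the principal point sees the ray r / f radians off the axis. A picture is of the moment at which its call begins: read the wrist's pose just before it. camera_info takes no time and is no camera call.
- job_done(): hands the job in; it is judged then, once.
The state is a dict: "time_s": time; "joint_pos": joint angles; "dq": joint speeds; "tau": joint torques, N m; "position": TCP position; "tool_rot": TCP orientation; "contact_force": force on the tool from outside, world axes, zero at the start; "moment": the same for the moment, N m; "finger_gap": opening from 0.0 (shut) to 1.0 (fully open); "grasp_force": force on a finger pad.
Only numpy, scipy, OpenCV 4.12 (cv2) and the standard library are available. Lean on these libraries where they do the work, as an engineer would, in place of code of your own. Each camera call takes 0.05 s, during which the arm holds its last target. There are 200 camera calls.

TASK

Load the steel fixture pallet into the checking station: swing the latch arm right back out of the way, set the pallet flat on the open end of the station's base plate, push it along the track under the first pair of hold-down lips to the corner, then push it sideways under the second pair until it is fully home against the end stop, and swing the latch arm fully shut behind it. Do not knock over the oiler bottle that stands beside the station.

Things in the scene. Friction and masses are not known exactly. Their poses are not given: they have to be found in the camera images.
- station: L-shaped loading track fixed to the table: grey-painted base plate, top at z = 5 mm, with steel guides. Origin on the table at the centre of the track's corner; x, y level, z up. Leg 1 runs along its +y (x = 0) to the corner, leg 2 from there along its +x (y = 0). The pallet never turns: lengthwise along leg 1, broadside along leg 2. Nothing on it is over 36 mm high except the latch post.
- track_entry (a point): where the pallet's centre goes when set down on the open flat end of the base plate, its long side along the station's y; at (0, -172) mm in the station's frame, 16 mm up. Plate here: x -48 to 48, y from -235 mm. Flared guides 21 mm high at y -150 to -113 mm lead into leg 1, 37 to 50 mm either side of the middle.
- leg1_lips (a point): middle of leg 1's lipped channel, (0, -87.5) mm in the station's frame, 16 mm up: 68 mm wide, y -115 to -60 mm; lips at z 30 to 36 mm reach 7 mm in from each wall, leaving a slot 54 mm wide open to above, in which fingers can follow the pallet.
- corner (a point): middle of the corner, station's (0, 0), 16 mm up; open above. Low guides 9 mm thick, tops at z = 12 mm, bound it at x = -34 mm and y = 52 mm: the pallet can be pushed above them from outside. Pushed along leg 1, the pallet stops against the y = 52 guide, its centre at y = 2 mm, and then slides along that guide into leg 2.
- home (a point): where the pallet's centre is when fully home, (80, 0) mm in the station's frame, 16 mm up. Leg 2: channel 106 mm wide (y -54 to 52 mm), x 44 mm to the end stop at x = 112 mm; lips at z 30 to 36 mm reach 7 mm in from each wall (slot 92 mm wide, open above). The home pallet's near edge is at x = 48 mm.
- pallet_mid (a point): centre (half-way up) of the loose pallet: plain steel plate 64 (x) x 100 (y) x 22 (z) mm with six screw heads and two brass bushes on top, 0.28 to 0.56 kg, both ends alike. It starts flat on the table, right of the station, near a 50 x 50 x 25 mm steel block that is not needed (either may be nearer to the robot). Can be grasped across its 64 mm.
- latch (a joint): angle of the latch arm about its vertical pivot, rad: 0 shut (arm points along the station's -y, across the start of leg 2, at z 14 to 20 mm), growing as it swings back over the corner; 1.57 points along -x, just outside the y = 52 mm guide; stop at 1.7. Starts at 0 to 0.3. Friction 0.08 N m, no spring. A pallet in the corner would block its swing.
- latch_post (a point): point on the latch arm's upright black round post, 12 mm in diameter, 68 mm from the pivot, to hold or push; the post stands from 20 to 62 mm above the table, this point is at 44 mm. The arm is 10 mm wide and ends 80 mm from the pivot.
- latch_pivot (a point): point on the latch's vertical pivot axis, at x = 38, y = 66 mm in the station's frame, 44 mm above the table (the height of latch_post)
- oiler: small oiler bottle with a pointed red cap, 32 mm in diameter, 108 mm high, standing loose just to the left (+y) of the station; origin at the centre of its underside; leave it standing

How it is judged:
By the outcome, as a careful person would: the job done as asked, in the order asked, and still so for the second after the job is handed in, with the robot touching nothing.
It also fails if it takes over 72 s, if anything falls off the work surface, if the arm or the gripper's body presses on something with over 40 N, if the wrist force passes 120 N, or if a joint passes its speed limit or range.

## Working session

There is one attempt and no reset: what is moved stays moved. The work goes in short steps, Python scripts to look and compute and a shell command to move; the robot and the scene stay as the last step left them, time stands still between calls to the robot, and variables do not carry over. Pictures are saved under pics/ and viewed, at most 10 in all, crops included, and the job is handed in when it is done.

```bash
ls; mkdir -p pics; python3 - <<'E'
from plant import *
import cv2,numpy as np
o=get_obs();print(o)
for n in("scene","top","wrist"):print(n,camera_info(n))
for n in("top","scene"):
    cv2.imwrite(f"pics/{n}0.png",cv2.resize(grab_frame(n)[:,:,::-1],(800,600),interpolation=cv2.INTER_CUBIC))
E
```

```text
pics
{'time_s': 0.0, 'joint_pos': array([-1.44602639,  0.39922608,  0.04500923,  1.53787616, -0.01870869,
        1.20686203, -0.05070551]), 'dq': array([ 3.86302986e-04, -1.19395750e-03,  1.81581558e-05,  2.64928668e-04,
        5.63849337e-04, -1.32765417e-03, -1.37518792e-03]), 'tau': array([-2.40768723e-04, -4.75132585e+01,  1.36464190e+00, -2.54215515e+01,
        1.15429729e-02,  9.25554370e-03,  4.53873568e-06]), 'position': array([0.14411755, 0.63353044, 0.40364229]), 'tool_rot': array([-3.50555808e-01, -3.12187179e+00,  3.05955669e-03]), 'contact_force': array([ 0.1720065 , -0.00672842,  0.62938607]), 'moment': array([ 0.02332802, -0.0023004 ,  0.06135535]), 'grasp_force': 0.0, 'finger_gap': 0.9996890655951888}
scene {'vertical_fov': 49.617114909050095, 'cx': 262.33453004695036, 'cy': 190.0040791134402, 'rvec': array([ 1.94956331, -1.11166216,  0.58799739]), 'tvec': array([-0.3061133 ,  0.31931322,  0.96940515])}
top {'vertical_fov': 43.55301397593696, 'cx': 263.4708577570709, 'cy': 190.9036468053629, 'rvec': array([ 2.12243786, -2.12106929,  0.17653544]), 'tvec': array([-0.02488579,  0.56915864,  1.34539934])}
wrist {'vertical_fov': 65.70646984690485, 'cx': 258.5848259643343, 'cy': 189.86217467406942, 'T_tool_cam': array([[ 4.24674355e-04, -9.62051584e-01, -2.72867312e-01,
         6.84238399e-02],
       [ 9.99999826e-01,  2.96706770e-04,  5.10237237e-04,
        -9.70050442e-04],
       [-4.09912963e-04, -2.72867481e-01,  9.62051542e-01,
         3.06933346e-02],
       [ 0.00000000e+00,  0.00000000e+00,  0.00000000e+00,
         1.00000000e+00]])}
```

View pics/top0.png

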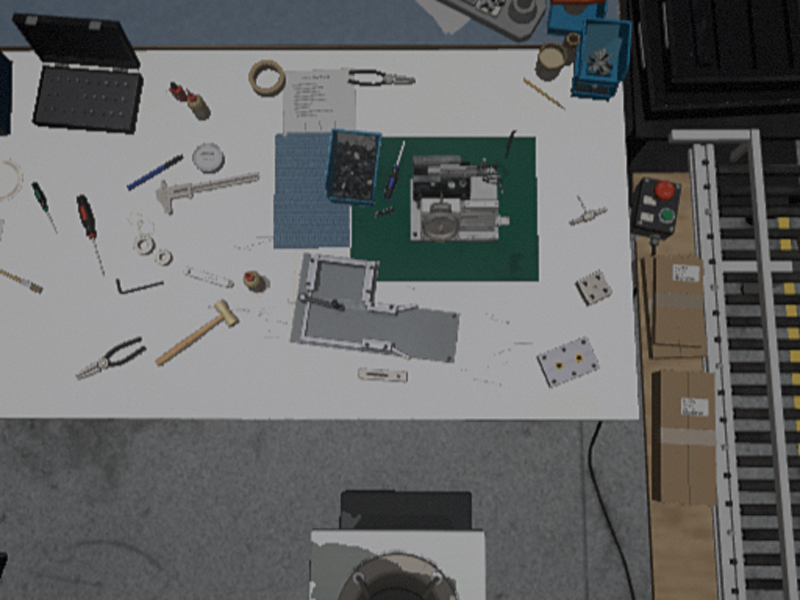

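View pics/scene0.png

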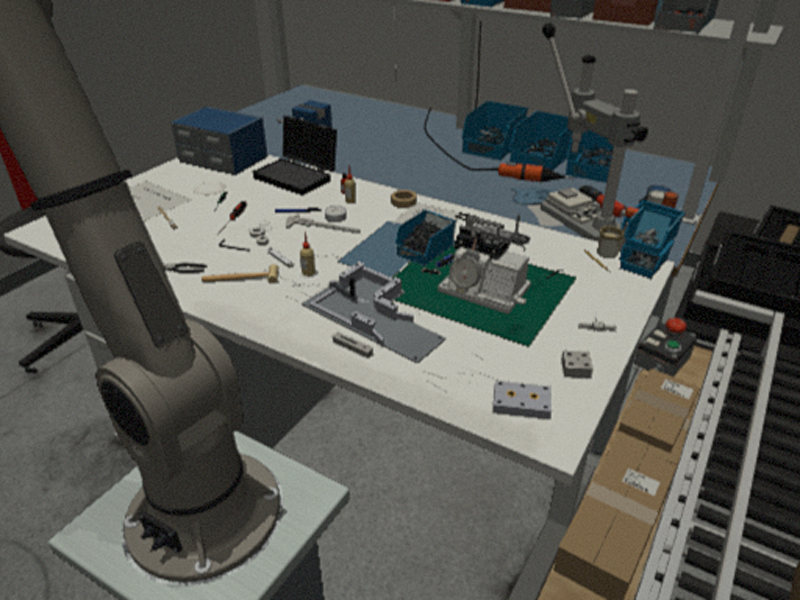

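The top view (800×600) shows the station with its corner near (325,310), leg 1 running right to an open end at (458,335), and leg 2 running up. The latch is near (320,300), the pallet at (568,360), the block at (593,287) and the oiler at (253,281). Next I'll enlarge the station and pallet.

```bash
cat > h.py <<'E'
from plant import *
import cv2,numpy as np
from scipy.spatial.transform import Rotation as R
def K(n):
    c=camera_info(n);f=192/np.tan(np.radians(c["vertical_fov"])/2)
    return c,f
def px2w(n,uv,z,obs=None):
    """pixels -> world on plane z"""
    c,f=K(n);out=[]
    for (u,v),zz in zip(uv,np.broadcast_to(z,len(uv))):
        a=np.array([(u-c["cx"])/f,(v-c["cy"])/f])
        if n=="wrist":
            th=np.linalg.norm(a);d=np.r_[a/max(th,1e-9)*np.sin(th),np.cos(th)]
            T=np.eye(4);T[:3,:3]=R.from_rotvec(obs["tool_rot"]).as_matrix();T[:3,3]=obs["position"]
            T=T@c["T_tool_cam"];d=T[:3,:3]@d;o=T[:3,3]
        else:
            M=R.from_rotvec(c["rvec"]).as_matrix();d=M.T@np.r_[a,1];o=-M.T@c["tvec"]
        out.append(o+d*(zz-o[2])/d[2])
    return np.array(out)
def w2px(n,P,obs=None):
    c,f=K(n);P=np.atleast_2d(P)
    if n=="wrist":
        T=np.eye(4);T[:3,:3]=R.from_rotvec(obs["tool_rot"]).as_matrix();T[:3,3]=obs["position"]
        T=np.linalg.inv(T@c["T_tool_cam"]);Q=P@T[:3,:3].T+T[:3,3]
        r=np.linalg.norm(Q[:,:2],axis=1);th=np.arctan2(r,Q[:,2])
        return Q[:,:2]/r[:,None]*(th*f)[:,None]+[c["cx"],c["cy"]]
    Q=P@R.from_rotvec(c["rvec"]).as_matrix().T+c["tvec"]
    return Q[:,:2]/Q[:,2:]*f+[c["cx"],c["cy"]]
def crop(img,x0,y0,w,h,s,name):
    cv2.imwrite(name,cv2.resize(img[y0:y0+h,x0:x0+w,::-1],None,fx=s,fy=s,interpolation=cv2.INTER_CUBIC))
E
python3 - <<'E'
from h import *
im=grab_frame("top")
a=im[155:240,183:298];b=im[165:250,335:400]
j=np.hstack([a,b])   # 115 + 65 =180 wide
print(j.shape)
# scale 4.4
cv2.imwrite("pics/top1.png",cv2.resize(j[:,:,::-1],None,fx=4.4,fy=4.4,interpolation=cv2.INTER_CUBIC))
E
```

```text
(85, 180, 3)
```

View pics/top1.png

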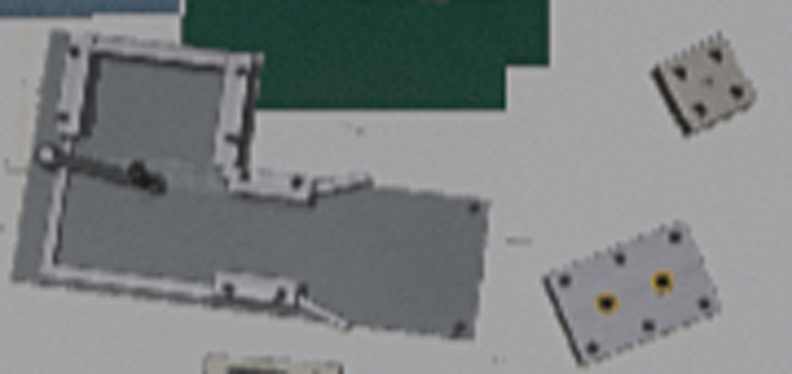

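```bash
python3 - <<'E'
from h import *
from scipy.optimize import least_squares
g=lambda p:np.array(p,float)/4.4-0.5+0.5/4.4+[183,155]
gb=lambda p:np.array(p,float)/4.4-0.5+0.5/4.4+[335-115,165]
pix=[g(p) for p in[(488,203),(472,340),(47,155),(52,268)]]
S=np.array([[48,-235],[-48,-235],[38,66],[-34,52]])/1e3
W=px2w("top",pix,[.005,.005,.02,.012])[:,:2]
def f(p):
    c,s=np.cos(p[2]),np.sin(p[2]);return ((S@np.array([[c,s],[-s,c]])+p[:2])-W).ravel()
r=least_squares(f,[.6,.1,-.1]);print("station",r.x,"res mm",(r.fun*1e3).round(1))
th=r.x[2];Rm=np.array([[np.cos(th),-np.sin(th)],[np.sin(th),np.cos(th)]])
for n,p,z in[("latch end",(163,185),.02),("plate TL",(58,32),.005),("plate BL",(15,280),.005),("pivot",(47,155),.02),("posttop?",(137,168),.062),("post?",(155,183),.03)]:
    w=px2w("top",[g(p)],z)[0,:2];print(n,w,"station mm",((w-r.x[:2])@Rm*1e3).round(1))
b=px2w("top",[gb(p) for p in[(606,303),(662,281),(565,281),(676,236),(704,303),(592,347)]],.024)
print("pallet ctr",b[:2].mean(0),b[2:].mean(0),"long axis deg",[np.degrees(np.arctan2(*(b[j]-b[i])[[1,0]])) for i,j in((0,1),(2,3),(5,4))])
bl=px2w("top",[gb((707,84))],.025);print("block",bl)
o=px2w("top",[np.array((253,284))/1.5625],.0);print("oiler~",o)
print("entry",Rm@[0,-.172]+r.x[:2],"home",Rm@[.08,0]+r.x[:2])
E
```

```text
station [ 0.53070788  0.1247994  -0.12719458] res mm [ 1.  -0.6 -1.1 -0.  -1.3  0.6  1.4  0.1]
latch end [0.55748381 0.10590123] station mm [ 29.  -15.3]
plate TL [0.66728475 0.1820978 ] station mm [128.2  74.2]
plate BL [0.49484758 0.20661341] station mm [-45.9  76.6]
pivot [0.57810129 0.18487682] station mm [39.4 65.6]
posttop? [0.56170391 0.11872274] station mm [31.5 -2.1]
post? [0.5571575 0.1102332] station mm [ 28.1 -11.1]
pallet ctr [ 0.45537302 -0.3161326   0.024     ] [ 0.45561917 -0.31632242  0.024     ] long axis deg [np.float64(-68.71940647061679), np.float64(-68.06004392924929), np.float64(-68.76959807511268)]
block [[ 0.5953283 -0.3698176  0.025    ]]
oiler~ [[0.60673201 0.28413248 0.        ]]
entry [ 0.50888936 -0.04581113] home [0.61006161 0.11465125]
```

```bash
cat > go.py <<'E'
"""go.py sx sy tipz [ang]: rows needed to bring grasp axis to station (sx,sy) mm, with shut fingertip height tipz mm,
tool x at station angle ang deg (90 = station +y). 'w' as 5th arg: world coordinates/angle."""
from h import *
import sys
ST=np.array([0.5307,0.1248]);TH=-0.1272
def Rm():return np.array([[np.cos(TH),-np.sin(TH)],[np.sin(TH),np.cos(TH)]])
def main():
    sx,sy,tz=[float(a)/1e3 for a in sys.argv[1:4]];ang=float(sys.argv[4]) if len(sys.argv)>4 else 90
    o=get_obs();M=R.from_rotvec(o["tool_rot"]).as_matrix();p=o["position"]
    if len(sys.argv)>5: t=np.r_[sx,sy];a=np.radians(ang)
    else: t=Rm()@[sx,sy]+ST;a=np.radians(ang)+TH
    t=np.r_[t,tz+.173]
    d=M.T@(t-p)/.8
    cur=np.arctan2(M[1,0],M[0,0]);dw=(a-cur+np.pi)%(2*np.pi)-np.pi
    print("now station mm",((p[:2]-ST)@Rm()*1e3).round(1),"tipz",round((p[2]-.173)*1e3,1),"ang",round(np.degrees(cur-TH),1),"tilt",(M[:2,2]).round(4))
    print("dist mm",round(np.linalg.norm(t-p)*1e3),"x %.4f y %.4f z %.4f turn %.4f"%(*d,-dw/2),"rows",max(np.linalg.norm(t-p)/.0417,abs(np.degrees(dw))/7.16))
    print("t",o["time_s"],"F",o["contact_force"].round(1),"gap",round(o["finger_gap"],3),"q",o["joint_pos"].round(2))
if __name__=="__main__":main()
E
python3 go.py 29 -1 150
```

```text
now station mm [-447.9  455.6] tipz 230.9 ang 174.5 tilt [-0.0002 -0.0015]
dist mm 665 x -0.6484 y -0.5106 z 0.1020 turn 0.7372 rows 15.953002908486575
t 0.15 F [ 0.3  0.2 -0.2] gap 1.001 q [-1.45  0.4   0.05  1.54 -0.02  1.21 -0.05]
```

```bash
python3 -m jog '[{"x":-0.648,"y":-0.51,"z":0.102,"turn":0.737,"hand":1},{"x":-0.648,"y":-0.51,"z":0.102,"turn":0.737,"hand":1},{"x":-0.648,"y":-0.51,"z":0.102,"turn":0.737,"hand":1},{"x":-0.648,"y":-0.51,"z":0.102,"turn":0.737,"hand":1},{"x":-0.648,"y":-0.51,"z":0.102,"turn":0.737,"hand":1},{"x":-0.648,"y":-0.51,"z":0.102,"turn":0.737,"hand":1},{"x":-0.648,"y":-0.51,"z":0.102,"turn":0.737,"hand":1},{"x":-0.648,"y":-0.51,"z":0.102,"turn":0.737,"hand":1}]' 40; python3 go.py 29 -1 150
```

```text
time_s: 0.82
position: [0.3531, 0.3747, 0.3635]
tool_rot: [-1.812, -2.566, -0.0]
contact_force: [1.0, -0.4, -0.6]
finger_gap: 1.001
grasp_force: 0.0
now station mm [-207.9  225.4] tipz 190.5 ang 116.8 tilt [-0.0002  0.0003]
dist mm 330 x -0.3861 y 0.1365 z 0.0505 turn 0.2341 rows 7.9167822927807645
t 0.8167 F [ 1.  -0.4 -0.6] gap 1.001 q [-1.2   0.2   0.35  1.91 -0.08  1.04 -0.48]
```

```bash
python3 -m jog '[{"x":-0.386,"y":0.136,"z":0.05,"turn":0.234},{"x":-0.386,"y":0.136,"z":0.05,"turn":0.234},{"x":-0.386,"y":0.136,"z":0.05,"turn":0.234},{"x":-0.386,"y":0.136,"z":0.05,"turn":0.234},{"x":-0.386,"y":0.136,"z":0.05,"turn":0.234},{"x":-0.386,"y":0.136,"z":0.05,"turn":0.234},{"x":-0.386,"y":0.136,"z":0.05,"turn":0.234},{"x":-0.386,"y":0.136,"z":0.05,"turn":0.234}]'; python3 -m jog '[{"turn":0},{"turn":0}]'; python3 go.py 29 -1 150; python3 - <<'E'
from h import *
o=get_obs();im=grab_frame("wrist");np.savez("w1.npz",im=im,p=o["position"],r=o["tool_rot"])
cv2.imwrite("pics/w1.png",cv2.resize(im[:,:,::-1],(800,600),interpolation=cv2.INTER_CUBIC))
E
```

```text
now station mm [-207.9  225.4] tipz 190.5 ang 116.8 tilt [-0.0002  0.0003]
dist mm 330 x -0.3861 y 0.1365 z 0.0505 turn 0.2341 rows 7.9167822927807645
t 0.8167 F [ 1.  -0.4 -0.6] gap 1.001 q [-1.2   0.2   0.35  1.91 -0.08  1.04 -0.48]schema error: expected keys hand, x, y, z, turn
schema error: expected keys hand, x, y, z, turn
```

View pics/w1.png

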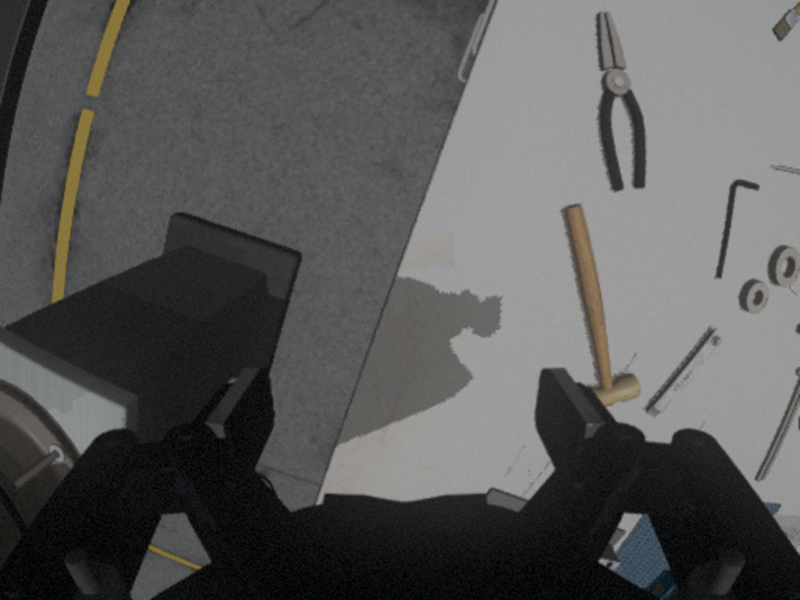

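The move was refused because every row needs all five keys. The picture shows only the hammer and pliers side of the table, so I'll repeat the move.

```bash
python3 -m jog '[{"x":-0.386,"y":0.136,"z":0.05,"turn":0.234,"hand":1},{"x":-0.386,"y":0.136,"z":0.05,"turn":0.234,"hand":1},{"x":-0.386,"y":0.136,"z":0.05,"turn":0.234,"hand":1},{"x":-0.386,"y":0.136,"z":0.05,"turn":0.234,"hand":1},{"x":-0.386,"y":0.136,"z":0.05,"turn":0.234,"hand":1},{"x":-0.386,"y":0.136,"z":0.05,"turn":0.234,"hand":1},{"x":-0.386,"y":0.136,"z":0.05,"turn":0.234,"hand":1},{"x":-0.386,"y":0.136,"z":0.05,"turn":0.234,"hand":1}]' >/dev/null; python3 -m jog '[{"x":0,"y":0,"z":0,"turn":0,"hand":1},{"x":0,"y":0,"z":0,"turn":0,"hand":1}]'; python3 go.py 29 -1 150; python3 - <<'E'
from h import *
o=get_obs();im=grab_frame("wrist");np.savez("w1.npz",im=im,p=o["position"],r=o["tool_rot"])
cv2.imwrite("pics/w2.png",cv2.resize(im[:,:,::-1],(800,600),interpolation=cv2.INTER_CUBIC))
E
```

```text
time_s: 1.7
position: [0.5606, 0.1206, 0.3233]
tool_rot: [2.356, 2.076, -0.002]
contact_force: [-0.4, 1.1, 0.6]
finger_gap: 0.999
grasp_force: 0.0
now station mm [30.2 -0.4] tipz 150.3 ang 90.1 tilt [-0.0004 -0.0016]
dist mm 1 x -0.0007 y -0.0014 z 0.0004 turn 0.0005 rows 0.03200348207582929
t 1.7 F [-0.4  1.1  0.6] gap 0.999 q [-0.72  0.38  0.55  1.83 -0.23  1.   -0.2 ]
```

View pics/w2.png

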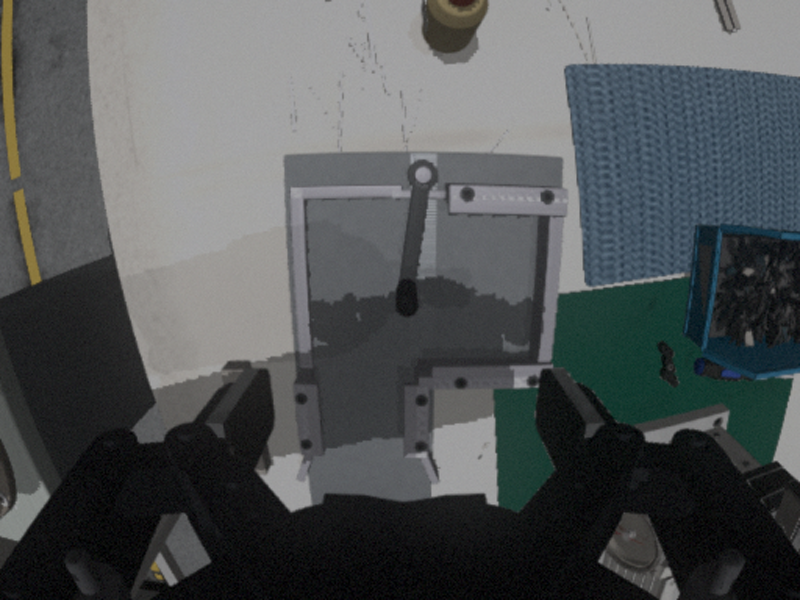

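The view is clear: pivot at (423,175), post top at about (406,286), plate's left corners at (286,157) and (563,158), low-guide corner at (303,198). I'll check the station fit against these.

```bash
python3 - <<'E'
from h import *
from go import ST,Rm
d=np.load("w1.npz");o=dict(position=d["p"],tool_rot=d["r"])
for n,p,z in[("pivot 38,66",(423,175),.022),("plateTL",(286,157),.005),("plateTR",(563,158),.005),("guide corner -34,52",(304,199),.012),("lip L -27 end y-60",(319,383),.036),("lip R 27,-60",(404,387),.036),("lip L y-115",(321,453),.036),("post top",(406,286),.062),("post base",(406,310),.03)]:
    w=px2w("wrist",[((p[0]+.5)/1.5625-.5,(p[1]+.5)/1.5625-.5)],z,o)[0,:2]
    print(n,((w-ST)@Rm()*1e3).round(1))
E
```

```text
pivot 38,66 [41.4 63.6]
plateTL [-43.   76.3]
plateTR [131.2  77.4]
guide corner -34,52 [-30.5  49.8]
lip L -27 end y-60 [-22.1 -61.1]
lip R 27,-60 [ 30.7 -63.1]
lip L y-115 [ -25.  -114.4]
post top [31.6  7.8]
post base [ 31.8 -15.2]
```

```bash
python3 - <<'E'
import re
from go import ST,Rm
n=ST+Rm()@[.002,-.0012];s=open("go.py").read()
open("go.py","w").write(s.replace("[0.5307,0.1248]","[%.4f,%.4f]"%tuple(n)));print(n)
E
python3 go.py 29 -1 40
```

```text
[0.53253161 0.12335598]
now station mm [27.1  2.9] tipz 150.3 ang 90.3 tilt [-0.001  -0.0001]
dist mm 110 x -0.0048 y 0.0025 z 0.1379 turn 0.0024 rows 2.6482667820525454
t 1.75 F [-0.4  0.8  0.1] gap 1.002 q [-0.72  0.38  0.55  1.83 -0.24  1.   -0.2 ]
```

```bash
python3 -m jog '[{"x":-0.005,"y":0.002,"z":0.03,"turn":0,"hand":1},{"x":-0.005,"y":0.002,"z":0.06,"turn":0,"hand":1},{"x":-0.005,"y":0.002,"z":0.1,"turn":0,"hand":1},{"x":-0.005,"y":0.002,"z":0.138,"turn":0,"hand":1},{"x":-0.005,"y":0.002,"z":0.138,"turn":0,"hand":0},{"x":-0.005,"y":0.002,"z":0.138,"turn":0,"hand":0},{"x":-0.005,"y":0.002,"z":0.138,"turn":0,"hand":0},{"x":-0.005,"y":0.002,"z":0.138,"turn":0,"hand":0}]' 30;  python3 -m jog '[{"x":0,"y":0,"z":0,"turn":0,"hand":0},{"x":0,"y":0,"z":0,"turn":0,"hand":0},{"x":0,"y":0,"z":0,"turn":0,"hand":0},{"x":0,"y":0,"z":0,"turn":0,"hand":0},{"x":0,"y":0,"z":0,"turn":0,"hand":0},{"x":0,"y":0,"z":0,"turn":0,"hand":0}]'; python3 go.py 29 -1 40
```

```text
time_s: 2.42
position: [0.5617, 0.1199, 0.2156]
tool_rot: [2.35, 2.083, 0.006]
contact_force: [0.0, 0.6, 0.1]
finger_gap: 0.452
grasp_force: 0.0
time_s: 2.92
position: [0.5614, 0.1192, 0.2149]
tool_rot: [2.352, 2.083, 0.004]
contact_force: [-1.9, -0.2, 6.7]
finger_gap: 0.122
grasp_force: 29.7
now station mm [29.2 -0.5] tipz 41.9 ang 90.4 tilt [0.0019 0.0014]
dist mm 2 x -0.0007 y -0.0003 z 0.0024 turn 0.0031 rows 0.048962058141307455
t 2.9167 F [-1.9 -0.2  6.7] gap 0.122 q [-0.66  0.53  0.48  1.9  -0.34  0.79 -0.11]
```

```bash
python3 -m jog '[{"x":0.004,"y":-0.0165,"z":0,"turn":0,"hand":0},{"x":0.011,"y":-0.032,"z":0,"turn":0,"hand":0},{"x":0.021,"y":-0.0455,"z":0,"turn":0,"hand":0},{"x":0.0335,"y":-0.057,"z":0,"turn":0,"hand":0},{"x":0.048,"y":-0.066,"z":0,"turn":0,"hand":0},{"x":0.064,"y":-0.0715,"z":0,"turn":0,"hand":0},{"x":0.081,"y":-0.074,"z":0,"turn":0,"hand":0},{"x":0.092,"y":-0.0735,"z":0,"turn":0,"hand":0}]';  python3 -m jog '[{"x":0,"y":0,"z":0,"turn":0,"hand":0},{"x":0,"y":0,"z":0,"turn":0,"hand":0}]'; python3 go.py -29.7 72 40
```

```text
time_s: 3.58
position: [0.5123, 0.1998, 0.2146]
tool_rot: [2.35, 2.082, 0.004]
contact_force: [1.5, -3.8, 6.4]
finger_gap: 0.123
grasp_force: 30.6
time_s: 3.75
position: [0.5126, 0.2011, 0.2146]
tool_rot: [2.35, 2.085, 0.007]
contact_force: [1.8, 1.0, 6.0]
finger_gap: 0.12
grasp_force: 30.5
now station mm [-29.5  74.6] tipz 41.6 ang 90.4 tilt [0.0039 0.0027]
dist mm 3 x -0.0032 y -0.0002 z 0.0020 turn 0.0039 rows 0.07335636939918379
t 3.75 F [1.8 1.  6. ] gap 0.12 q [-0.83  0.49  0.48  1.96 -0.32  0.76 -0.28]
```

```bash
python3 -m jog '[{"x":0,"y":0,"z":0,"turn":0,"hand":1},{"x":0,"y":0,"z":0,"turn":0,"hand":1},{"x":0,"y":0,"z":0,"turn":0,"hand":1},{"x":0,"y":0,"z":0,"turn":0,"hand":1},{"x":0,"y":0,"z":-0.05,"turn":0,"hand":1},{"x":0,"y":0,"z":-0.1,"turn":0,"hand":1},{"x":0,"y":0,"z":-0.14,"turn":0,"hand":1},{"x":0,"y":0,"z":-0.14,"turn":0,"hand":1}]';  python3 go.py 455.5 -316 150 111.5 w
```

```text
time_s: 4.42
position: [0.5138, 0.1994, 0.3317]
tool_rot: [2.351, 2.081, 0.018]
contact_force: [1.2, 0.2, 0.2]
finger_gap: 1.001
grasp_force: 0.0
now station mm [-28.2  73.1] tipz 158.7 ang 90.3 tilt [0.01   0.0059]
dist mm 519 x -0.6484 y 0.0058 z 0.0063 turn -0.2484 rows 12.441256785440844
t 4.4167 F [1.2 0.2 0.2] gap 1.001 q [-0.91  0.33  0.56  1.87 -0.21  0.98 -0.37]
```

```bash
python3 -m jog '[{"x":-0.648,"y":0.006,"z":0.006,"turn":-0.248,"hand":1},{"x":-0.648,"y":0.006,"z":0.006,"turn":-0.248,"hand":1},{"x":-0.648,"y":0.006,"z":0.006,"turn":-0.248,"hand":1},{"x":-0.648,"y":0.006,"z":0.006,"turn":-0.248,"hand":1},{"x":-0.648,"y":0.006,"z":0.006,"turn":-0.248,"hand":1},{"x":-0.648,"y":0.006,"z":0.006,"turn":-0.248,"hand":1},{"x":-0.648,"y":0.006,"z":0.006,"turn":-0.248,"hand":1},{"x":-0.648,"y":0.006,"z":0.006,"turn":-0.248,"hand":1}]';  python3 go.py 455.5 -316 150 111.5 w
```

```text
time_s: 5.08
position: [0.4736, -0.1296, 0.322]
tool_rot: [-1.767, -2.596, -0.001]
contact_force: [0.6, -0.6, -0.4]
finger_gap: 0.999
grasp_force: 0.0
now station mm [ -26.3 -258.4] tipz 149.0 ang 118.8 tilt [-0.0006  0.0009]
dist mm 187 x -0.2085 y -0.1065 z -0.0015 turn 0.0000 rows 4.491758093617622
t 5.0833 F [ 0.6 -0.6 -0.4] gap 0.999 q [-0.37  0.24  0.63  2.02 -0.18  0.94  0.73]
```

```bash
python3 -m jog '[{"x":-0.208,"y":-0.106,"z":0,"turn":0,"hand":1},{"x":-0.208,"y":-0.106,"z":0,"turn":0,"hand":1},{"x":-0.208,"y":-0.106,"z":0,"turn":0,"hand":1},{"x":-0.208,"y":-0.106,"z":0,"turn":0,"hand":1},{"x":-0.208,"y":-0.106,"z":0,"turn":0,"hand":1},{"x":-0.208,"y":-0.106,"z":0,"turn":0,"hand":1},{"x":-0.208,"y":-0.106,"z":0,"turn":0,"hand":1},{"x":-0.208,"y":-0.106,"z":0,"turn":0,"hand":1}]';  python3 go.py 455.5 -316 150 111.5 w;  python3 - <<'E'
from h import *
o=get_obs();im=grab_frame("wrist");np.savez("w2.npz",im=im,p=o["position"],r=o["tool_rot"])
cv2.imwrite("pics/w3.png",cv2.resize(im[:,:,::-1],(800,600),interpolation=cv2.INTER_CUBIC))
E
```

```text
time_s: 5.75
position: [0.4569, -0.3125, 0.3216]
tool_rot: [-1.766, -2.596, -0.002]
contact_force: [-1.2, -0.0, 0.1]
finger_gap: 0.997
grasp_force: 0.0
now station mm [ -19.7 -442. ] tipz 148.6 ang 118.8 tilt [-0.0011  0.002 ]
dist mm 4 x -0.0034 y -0.0032 z -0.0018 turn 0.0004 rows 0.0956625009472933
t 5.75 F [-1.2 -0.   0.1] gap 0.997 q [-0.02  0.38  0.67  1.88 -0.28  0.99  1.16]
```

View pics/w3.png

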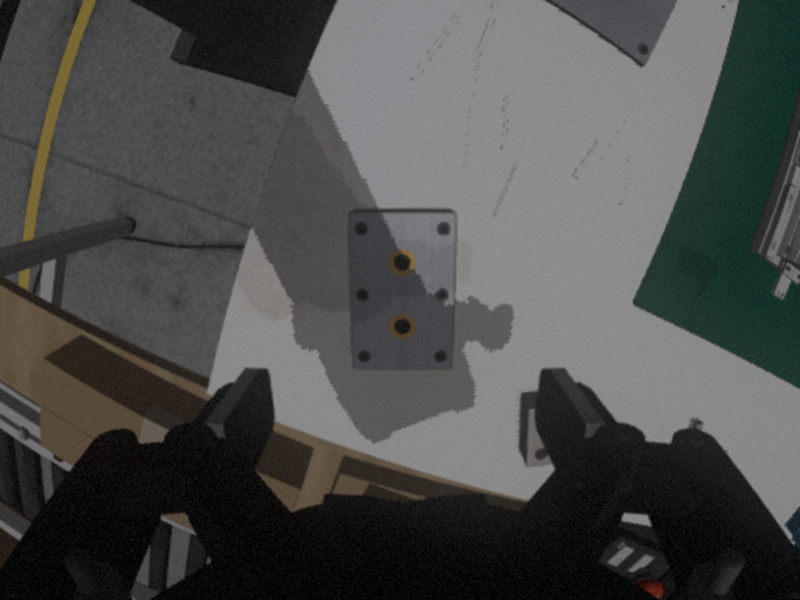

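The pallet is seen squarely: bushes at (402,262) and (402,326), screws at (361,229), (443,229), (364,356), (440,356). The block at (537,428) is clear of the fingers.

```bash
python3 - <<'E'
from h import *
d=np.load("w2.npz");o=dict(position=d["p"],tool_rot=d["r"])
w=px2w("wrist",[((a+.5)/1.5625-.5,(b+.5)/1.5625-.5) for a,b in[(402,262),(402,326),(361,229),(443,229),(364,356),(440,356)]],.023,o)[:,:2]
print(w[:2].mean(0),w[2:].mean(0),[np.degrees(np.arctan2(*(w[i]-w[j])[::-1])) for i,j in((0,1),(2,4),(3,5))])
c=w.mean(0)
M=R.from_rotvec(d["r"]).as_matrix();print("offset in tool mm",(M[:2,:2].T@(c-d["p"][:2]))*1e3)
E
```

```text
[ 0.45779508 -0.3184126 ] [ 0.45783886 -0.31856928] [np.float64(111.49210815496869), np.float64(111.50717240246354), np.float64(111.47792996449309)]
offset in tool mm [-5.90205686 -1.31244567]
```

```bash
python3 - <<'E'
from h import *
c,f=K("wrist");T=c["T_tool_cam"]
for (u,v),s in [((541,372),1),((563,370),1),((608,428),1),((560,435),1),((268,372),-1),((247,370),-1)]:
    a=np.array([(u+.5)/1.5625-.5-c["cx"],(v+.5)/1.5625-.5-c["cy"]])/f;th=np.linalg.norm(a)
    d=T[:3,:3]@np.r_[a/th*np.sin(th),np.cos(th)];o=T[:3,3]
    print((u,v),(o+d*(s*.0425-o[1])/d[1]).round(4),(o+d*(s*.057-o[1])/d[1]).round(4))
E
python3 go.py 456.7 -317.3 10 111.5 w
```

```text
(541, 372) [0.0078 0.0425 0.1577] [-0.0127  0.057   0.2011]
(563, 370) [0.017  0.0425 0.1391] [-0.0004  0.057   0.1761]
(608, 428) [0.0178 0.0425 0.1077] [0.0007 0.057  0.134 ]
(560, 435) [-0.0003  0.0425  0.1339] [-0.0237  0.057   0.1691]
(268, 372) [ 0.0073 -0.0425  0.1588] [-0.0134 -0.057   0.2024]
(247, 370) [ 0.0162 -0.0425  0.1407] [-0.0014 -0.057   0.1782]
now station mm [ -19.5 -441.5] tipz 148.6 ang 118.9 tilt [-0.0008  0.002 ]
dist mm 139 x -0.0063 y -0.0030 z 0.1733 turn 0.0010 rows 3.3272390656590467
t 5.8 F [-0.5 -0.3 -0.5] gap 0.998 q [-0.02  0.38  0.67  1.88 -0.28  0.99  1.16]
```

```bash
python3 -m jog '[{"x":-0.006,"y":-0.003,"z":0.04,"turn":0,"hand":1},{"x":-0.006,"y":-0.003,"z":0.08,"turn":0,"hand":1},{"x":-0.006,"y":-0.003,"z":0.12,"turn":0,"hand":1},{"x":-0.006,"y":-0.003,"z":0.15,"turn":0,"hand":1},{"x":-0.006,"y":-0.003,"z":0.175,"turn":0,"hand":1},{"x":-0.006,"y":-0.003,"z":0.189,"turn":0,"hand":1},{"x":-0.006,"y":-0.003,"z":0.189,"turn":0,"hand":1},{"x":-0.006,"y":-0.003,"z":0.189,"turn":0,"hand":0}]' 60;  python3 -m jog '[{"x":0,"y":0,"z":0,"turn":0,"hand":0},{"x":0,"y":0,"z":0,"turn":0,"hand":0},{"x":0,"y":0,"z":0,"turn":0,"hand":0},{"x":0,"y":0,"z":0,"turn":0,"hand":0}]'; python3 go.py 456.7 -317.3 100 111.5 w
```

```text
time_s: 6.47
position: [0.4568, -0.3183, 0.1712]
tool_rot: [-1.766, -2.598, -0.001]
contact_force: [0.8, 0.1, 0.8]
finger_gap: 0.884
grasp_force: 0.0
time_s: 6.8
position: [0.4571, -0.3195, 0.1728]
tool_rot: [1.766, 2.595, 0.001]
contact_force: [-0.4, 1.6, 7.0]
finger_gap: 0.733
grasp_force: 67.6
now station mm [ -18.6 -448.9] tipz -0.2 ang 118.8 tilt [ 0.003  -0.0009]
dist mm 100 x 0.0025 y 0.0008 z -0.1252 turn 0.0001 rows 2.402620699719601
t 6.8 F [-0.4  1.6  7. ] gap 0.733 q [ 0.11  0.59  0.54  1.96 -0.46  0.71  1.31]
```

```bash
python3 -m jog '[{"x":0,"y":0,"z":-0.02,"turn":0,"hand":0},{"x":0,"y":0,"z":-0.05,"turn":0,"hand":0},{"x":0,"y":0,"z":-0.08,"turn":0,"hand":0},{"x":0,"y":0,"z":-0.09,"turn":0,"hand":0}]'; python3 go.py 0 -174 70
```

```text
time_s: 7.13
position: [0.4569, -0.32, 0.2461]
tool_rot: [1.766, 2.592, 0.001]
contact_force: [0.2, -0.2, -2.9]
finger_gap: 0.733
grasp_force: 67.6
now station mm [ -18.8 -449.4] tipz 73.1 ang 118.8 tilt [ 0.0045 -0.0024]
dist mm 276 x 0.2905 y 0.1862 z 0.0034 turn 0.2509 rows 6.619938028588747
t 7.1333 F [ 0.2 -0.2 -2.9] gap 0.733 q [ 0.05  0.48  0.62  1.93 -0.37  0.84  1.24]
```

```bash
python3 -m jog '[{"x":0.02,"y":0.013,"z":0.003,"turn":0.02,"hand":0},{"x":0.06,"y":0.039,"z":0.003,"turn":0.05,"hand":0},{"x":0.11,"y":0.07,"z":0.003,"turn":0.1,"hand":0},{"x":0.16,"y":0.102,"z":0.003,"turn":0.14,"hand":0},{"x":0.21,"y":0.135,"z":0.003,"turn":0.18,"hand":0},{"x":0.25,"y":0.16,"z":0.003,"turn":0.22,"hand":0},{"x":0.28,"y":0.18,"z":0.003,"turn":0.25,"hand":0},{"x":0.29,"y":0.186,"z":0.003,"turn":0.251,"hand":0}]'; python3 -m jog '[{"x":0,"y":0,"z":0,"turn":0,"hand":0},{"x":0,"y":0,"z":0,"turn":0,"hand":0}]'; python3 go.py 0 -174 5;  python3 - <<'E'
from h import *
o=get_obs();im=grab_frame("wrist");np.savez("w3.npz",im=im,p=o["position"],r=o["tool_rot"])
cv2.imwrite("pics/w4.png",cv2.resize(im[:,:,::-1],(800,600),interpolation=cv2.INTER_CUBIC))
E
```

```text
time_s: 7.8
position: [0.511, -0.0401, 0.2397]
tool_rot: [-2.345, -2.084, -0.004]
contact_force: [0.7, 1.4, -2.6]
finger_gap: 0.73
grasp_force: 67.5
time_s: 7.97
position: [0.5095, -0.0478, 0.2402]
tool_rot: [-2.354, -2.08, 0.001]
contact_force: [-0.2, -0.4, -3.3]
finger_gap: 0.736
grasp_force: 67.5
now station mm [  -1.1 -172.7] tipz 67.2 ang 90.2 tilt [-0.0007 -0.0003]
dist mm 62 x -0.0015 y 0.0014 z 0.0778 turn 0.0017 rows 1.4931694830726523
t 7.9667 F [-0.2 -0.4 -3.3] gap 0.736 q [-0.59  0.45  0.74  2.04 -0.42  0.81  0.28]
```

View pics/w4.png

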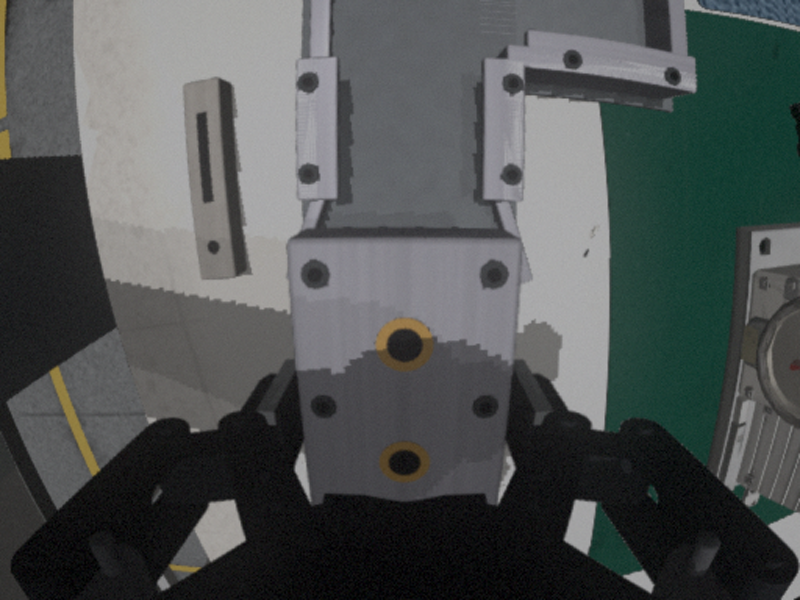

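The pallet is held square at x≈404 (front corners 290/520). The lips' centreline is at about 410, so I need to shift about +2 mm in station x, then lower.

```bash
python3 - <<'E'
from go import ST,Rm
n=ST+Rm()@[.001,0];s=open("go.py").read()
open("go.py","w").write(s.replace("[0.5325,0.1234]","[%.4f,%.4f]"%tuple(n)));print(n)
E
python3 -m jog '[{"x":-0.003,"y":0.0027,"z":0.015,"turn":0.001,"hand":0},{"x":-0.003,"y":0.0027,"z":0.03,"turn":0.001,"hand":0},{"x":-0.003,"y":0.0027,"z":0.045,"turn":0.001,"hand":0},{"x":-0.003,"y":0.0027,"z":0.058,"turn":0.001,"hand":0},{"x":-0.003,"y":0.0027,"z":0.068,"turn":0.001,"hand":0},{"x":-0.003,"y":0.0027,"z":0.074,"turn":0.001,"hand":0},{"x":-0.003,"y":0.0027,"z":0.077,"turn":0.001,"hand":0},{"x":-0.003,"y":0.0027,"z":0.077,"turn":0.001,"hand":0}]'; python3 go.py 0 -174 5
```

```text
[0.53349192 0.12327314]
time_s: 8.68
position: [0.5115, -0.0515, 0.1787]
tool_rot: [-2.36, -2.073, 0.001]
contact_force: [-0.4, -0.4, -3.0]
finger_gap: 0.729
grasp_force: 67.5
now station mm [   0.3 -176.2] tipz 5.7 ang 89.9 tilt [-0.0008  0.    ]
dist mm 2 x 0.0028 y -0.0004 z 0.0008 turn -0.0010 rows 0.0558551719637619
t 8.6833 F [-0.4 -0.4 -3. ] gap 0.729 q [-0.5   0.55  0.65  2.07 -0.53  0.69  0.37]
```

```bash
python3 -m jog '[{"x":0.002,"y":0,"z":0.001,"turn":0,"hand":0},{"x":0.002,"y":0,"z":0.0017,"turn":0,"hand":0},{"x":0.002,"y":0,"z":0.0017,"turn":0,"hand":0}]'; python3 -m jog '[{"x":0,"y":0,"z":0.001,"turn":0,"hand":0},{"x":0,"y":0,"z":0.001,"turn":0,"hand":0}]'
```

```text
time_s: 8.93
position: [0.512, -0.0495, 0.178]
tool_rot: [2.359, 2.074, 0.001]
contact_force: [-0.2, -0.6, -2.7]
finger_gap: 0.732
grasp_force: 67.5
time_s: 9.1
position: [0.5121, -0.0497, 0.1779]
tool_rot: [-2.359, -2.074, -0.002]
contact_force: [-1.8, 0.5, 4.6]
finger_gap: 0.731
grasp_force: 68.2
```

```bash
python3 -m jog '[{"x":0,"y":0,"z":0,"turn":0,"hand":1},{"x":0,"y":0,"z":0,"turn":0,"hand":1},{"x":0,"y":0,"z":0,"turn":0,"hand":1},{"x":0,"y":0,"z":0,"turn":0,"hand":1},{"x":0,"y":0,"z":-0.03,"turn":0,"hand":1},{"x":0,"y":0,"z":-0.07,"turn":0,"hand":1},{"x":0,"y":0,"z":-0.09,"turn":0,"hand":1},{"x":0,"y":0,"z":-0.09,"turn":0,"hand":1}]'; python3 go.py 0 -255 70
```

```text
time_s: 9.77
position: [0.5135, -0.0504, 0.2522]
tool_rot: [2.357, 2.07, 0.009]
contact_force: [0.6, -0.1, -0.5]
finger_gap: 1.001
grasp_force: 0.0
now station mm [   2.2 -174.8] tipz 79.2 ang 89.9 tilt [0.0071 0.0004]
dist mm 81 x -0.1002 y -0.0026 z 0.0114 turn -0.0010 rows 1.9355961546358282
t 9.7667 F [ 0.6 -0.1 -0.5] gap 1.001 q [-0.6   0.44  0.76  2.02 -0.41  0.82  0.27]
```

```bash
python3 -m jog '[{"x":-0.05,"y":-0.002,"z":0,"turn":-0.001,"hand":0},{"x":-0.1,"y":-0.002,"z":0,"turn":-0.001,"hand":0},{"x":-0.1,"y":-0.002,"z":0,"turn":-0.001,"hand":0},{"x":-0.1,"y":-0.002,"z":0,"turn":-0.001,"hand":0},{"x":-0.1,"y":-0.002,"z":0,"turn":-0.001,"hand":0},{"x":-0.1,"y":-0.002,"z":0,"turn":-0.001,"hand":0},{"x":-0.1,"y":-0.002,"z":0,"turn":-0.001,"hand":0},{"x":-0.1,"y":-0.002,"z":0,"turn":-0.001,"hand":0}]' 40;python3 -m jog '[{"x":0,"y":0,"z":0,"turn":0,"hand":0},{"x":0,"y":0,"z":0,"turn":0,"hand":0},{"x":0,"y":0,"z":0,"turn":0,"hand":0},{"x":0,"y":0,"z":0,"turn":0,"hand":0}]'; python3 go.py 0 -255 12
python3 - <<'E'
from h import *
o=get_obs();im=grab_frame("wrist");np.savez("w4.npz",im=im,p=o["position"],r=o["tool_rot"])
cv2.imwrite("pics/w5.png",cv2.resize(im[:,:,::-1],(800,600),interpolation=cv2.INTER_CUBIC))
E
```

```text
time_s: 10.43
position: [0.5002, -0.1277, 0.2487]
tool_rot: [-2.355, -2.078, 0.0]
contact_force: [-0.4, -0.5, -0.4]
finger_gap: 0.0
grasp_force: 0.0
time_s: 10.77
position: [0.5, -0.1288, 0.249]
tool_rot: [2.358, 2.076, 0.0]
contact_force: [1.0, -0.3, 0.5]
finger_gap: 0.0
grasp_force: 0.0
now station mm [  -1.3 -254.3] tipz 76.0 ang 90.0 tilt [0.0001 0.0001]
dist mm 64 x -0.0009 y 0.0016 z 0.0800 turn 0.0003 rows 1.5346979404523304
t 10.7667 F [ 1.  -0.3  0.5] gap 0.0 q [-0.44  0.45  0.76  2.02 -0.42  0.83  0.43]
```

View pics/w5.png

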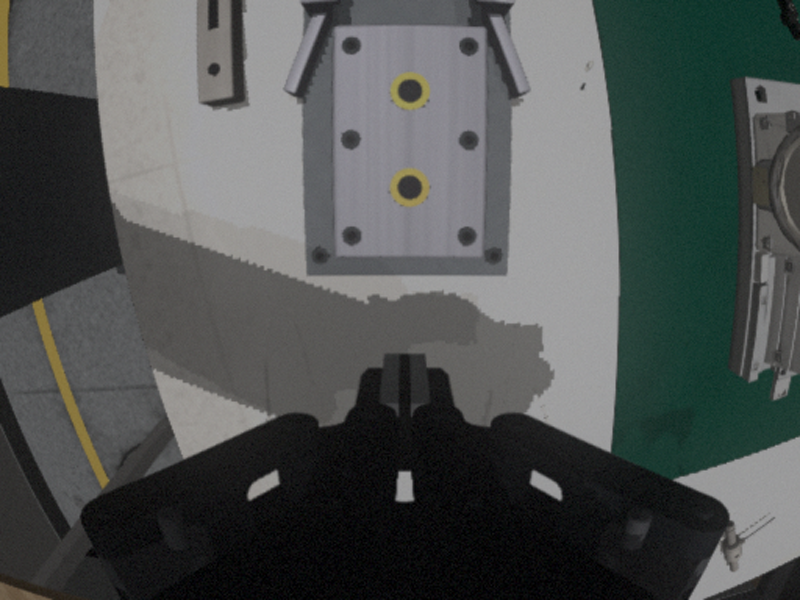

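The pallet sits flat on the plate, centred at x≈409 between the flares, with its back edge at row 256. The closed fingers are at x≈404, so I'll shift them +2 mm, go down and push.

```bash
python3 -m jog '[{"x":0,"y":0.0023,"z":0.03,"turn":0,"hand":0},{"x":0,"y":0.0023,"z":0.06,"turn":0,"hand":0},{"x":0,"y":0.0023,"z":0.08,"turn":0,"hand":0},{"x":0.01,"y":0.0023,"z":0.08,"turn":0,"hand":0},{"x":0.022,"y":0.0023,"z":0.08,"turn":0,"hand":0},{"x":0.034,"y":0.0023,"z":0.08,"turn":0,"hand":0},{"x":0.046,"y":0.0023,"z":0.08,"turn":0,"hand":0},{"x":0.058,"y":0.0023,"z":0.08,"turn":0,"hand":0}]'; python3 go.py 0.7 -59 12
```

```text
time_s: 11.48
position: [0.5083, -0.082, 0.186]
tool_rot: [2.356, 2.076, 0.002]
contact_force: [0.3, -2.6, 0.8]
finger_gap: 0.001
grasp_force: 1.1
now station mm [   1.  -206.9] tipz 13.0 ang 90.1 tilt [ 0.0022 -0.0002]
dist mm 148 x 0.1848 y -0.0002 z 0.0012 turn 0.0006 rows 3.5458068334449786
t 11.4833 F [ 0.3 -2.6  0.8] gap 0.001 q [-0.46  0.55  0.67  2.06 -0.52  0.7   0.43]
```

Pushing at 2.6 N. Continuing along leg 1.

```bash
python3 -m jog '[{"x":0.012,"y":0,"z":0,"turn":0,"hand":0},{"x":0.024,"y":0,"z":0,"turn":0,"hand":0},{"x":0.036,"y":0,"z":0,"turn":0,"hand":0},{"x":0.048,"y":0,"z":0,"turn":0,"hand":0},{"x":0.06,"y":0,"z":0,"turn":0,"hand":0},{"x":0.072,"y":0,"z":0,"turn":0,"hand":0},{"x":0.084,"y":0,"z":0,"turn":0,"hand":0},{"x":0.096,"y":0,"z":0,"turn":0,"hand":0}]'; python3 go.py 0.7 -59 12
```

```text
time_s: 12.15
position: [0.5173, -0.006, 0.1849]
tool_rot: [-2.358, -2.076, 0.0]
contact_force: [-0.9, -2.6, 3.4]
finger_gap: -0.001
grasp_force: 1.6
now station mm [   0.4 -130.3] tipz 11.9 ang 90.0 tilt [-0.0003  0.0001]
dist mm 71 x 0.0891 y 0.0004 z -0.0001 turn 0.0001 rows 1.7101259574367798
t 12.15 F [-0.9 -2.6  3.4] gap -0.001 q [-0.61  0.55  0.67  2.06 -0.53  0.71  0.28]
```

```bash
python3 -m jog '[{"x":0.012,"y":0,"z":0,"turn":0,"hand":0},{"x":0.024,"y":0,"z":0,"turn":0,"hand":0},{"x":0.036,"y":0,"z":0,"turn":0,"hand":0},{"x":0.048,"y":0,"z":0,"turn":0,"hand":0},{"x":0.06,"y":0,"z":0,"turn":0,"hand":0},{"x":0.068,"y":0,"z":0,"turn":0,"hand":0},{"x":0.074,"y":0,"z":0,"turn":0,"hand":0},{"x":0.074,"y":0,"z":0,"turn":0,"hand":0}]'; python3 go.py 0.7 -59 12
```

```text
time_s: 12.82
position: [0.5249, 0.0536, 0.1847]
tool_rot: [-2.355, -2.077, -0.001]
contact_force: [1.3, -0.2, 0.1]
finger_gap: -0.0
grasp_force: 0.0
now station mm [  0.3 -70.2] tipz 11.7 ang 90.1 tilt [-0.0004  0.0013]
dist mm 11 x 0.0140 y 0.0005 z -0.0003 turn 0.0011 rows 0.2693015771989206
t 12.8167 F [ 1.3 -0.2  0.1] gap -0.0 q [-0.71  0.57  0.67  2.03 -0.53  0.72  0.17]
```

```bash
python3 -m jog '[{"x":0.005,"y":0,"z":0,"turn":0,"hand":0},{"x":0.01,"y":0,"z":0,"turn":0,"hand":0},{"x":0.014,"y":0,"z":0,"turn":0,"hand":0},{"x":0.014,"y":0,"z":0,"turn":0,"hand":0}]'; python3 go.py 0.7 -59 12;  python3 -m jog '[{"x":0.0025,"y":0,"z":0,"turn":0,"hand":0},{"x":0.004,"y":0,"z":0,"turn":0,"hand":0},{"x":0.004,"y":0,"z":0,"turn":0,"hand":0}]'
```

```text
time_s: 13.15
position: [0.5262, 0.0638, 0.1848]
tool_rot: [-2.356, -2.076, -0.0]
contact_force: [-0.2, 0.1, -0.8]
finger_gap: -0.0
grasp_force: 0.0
now station mm [  0.3 -60. ] tipz 11.8 ang 90.1 tilt [-0.0004  0.0008]
dist mm 1 x 0.0012 y 0.0005 z -0.0002 turn 0.0005 rows 0.025190875006298474
t 13.15 F [-0.2  0.1 -0.8] gap -0.0 q [-0.73  0.57  0.67  2.03 -0.53  0.72  0.15]
time_s: 13.4
position: [0.5264, 0.065, 0.1849]
tool_rot: [2.358, 2.075, -0.002]
contact_force: [-0.8, -4.4, -0.3]
finger_gap: -0.007
grasp_force: 2.2
```

```bash
python3 -m jog '[{"x":0.003,"y":0,"z":0,"turn":0,"hand":0},{"x":0.005,"y":0,"z":0,"turn":0,"hand":0},{"x":0.005,"y":0,"z":0,"turn":0,"hand":0}]'; python3 go.py 0.7 -59 12
```

```text
time_s: 13.65
position: [0.5265, 0.0659, 0.1849]
tool_rot: [2.358, 2.07, -0.007]
contact_force: [-2.1, -11.5, 0.5]
finger_gap: -0.002
grasp_force: 5.7
now station mm [  0.3 -57.9] tipz 11.9 ang 89.8 tilt [-0.0008 -0.006 ]
dist mm 1 x -0.0014 y 0.0005 z -0.0001 turn -0.0013 rows 0.028532219503522704
t 13.65 F [ -2.1 -11.5   0.5] gap -0.002 q [-0.74  0.57  0.68  2.02 -0.53  0.73  0.14]
```

```bash
python3 -m jog '[{"x":-0.01,"y":0,"z":0,"turn":0.0,"hand":0},{"x":-0.025,"y":0,"z":0,"turn":0,"hand":0},{"x":-0.025,"y":0,"z":-0.04,"turn":0,"hand":0},{"x":-0.025,"y":0,"z":-0.08,"turn":0,"hand":0},{"x":-0.025,"y":0,"z":-0.09,"turn":0,"hand":0},{"x":-0.025,"y":0,"z":-0.09,"turn":0,"hand":0}]'; python3 go.py -64 2 82
```

```text
time_s: 14.15
position: [0.526, 0.0504, 0.2594]
tool_rot: [2.356, 2.075, 0.01]
contact_force: [0.1, 0.6, -0.3]
finger_gap: -0.001
grasp_force: 0.0
now station mm [  1.8 -73.3] tipz 86.4 ang 90.0 tilt [0.0056 0.003 ]
dist mm 100 x 0.0942 y -0.0822 z 0.0055 turn 0.0003 rows 2.4002743923834498
t 14.15 F [ 0.1  0.6 -0.3] gap -0.001 q [-0.79  0.46  0.78  1.99 -0.42  0.85  0.09]
```

```bash
python3 -m jog '[{"x":0.03,"y":-0.027,"z":0.003,"turn":0,"hand":0},{"x":0.06,"y":-0.055,"z":0.005,"turn":0,"hand":0},{"x":0.094,"y":-0.082,"z":0.005,"turn":0,"hand":0},{"x":0.094,"y":-0.082,"z":0.005,"turn":0,"hand":0},{"x":0.094,"y":-0.082,"z":0.005,"turn":0,"hand":0}]'; python3 go.py -64 2 15.5
python3 - <<'E'
from h import *
o=get_obs();im=grab_frame("wrist");np.savez("w5.npz",im=im,p=o["position"],r=o["tool_rot"])
cv2.imwrite("pics/w6.png",cv2.resize(im[:,:,::-1],(800,600),interpolation=cv2.INTER_CUBIC))
E
```

```text
time_s: 14.57
position: [0.4675, 0.1356, 0.2517]
tool_rot: [-2.35, -2.081, 0.003]
contact_force: [0.7, 0.5, -0.1]
finger_gap: -0.002
grasp_force: 0.0
now station mm [-67.    3.8] tipz 78.7 ang 90.3 tilt [-0.0027  0.0006]
dist mm 63 x -0.0023 y 0.0040 z 0.0789 turn 0.0030 rows 1.5170197627251558
t 14.5667 F [ 0.7  0.5 -0.1] gap -0.002 q [-1.02  0.4   0.79  2.09 -0.39  0.81 -0.11]
```

View pics/w6.png

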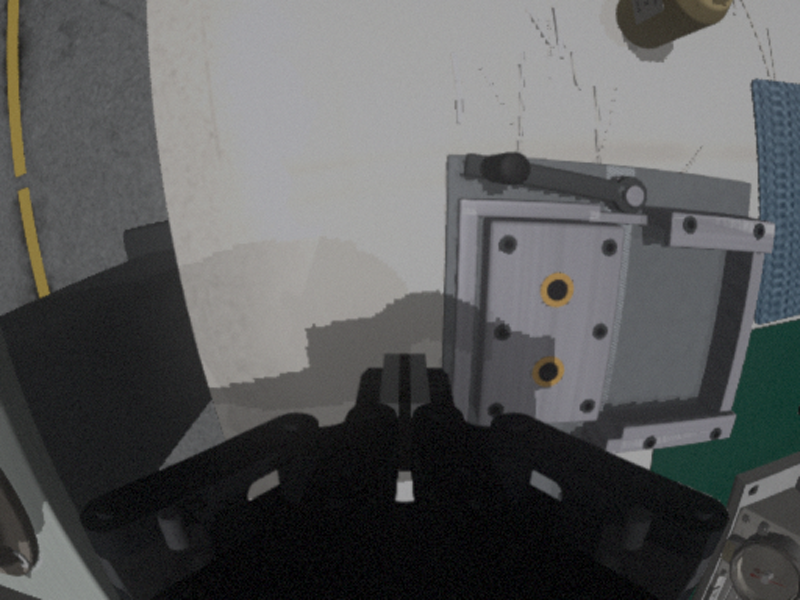

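The pallet sits in the corner against the guide (its edge at about (490,220)–(625,225)) and the latch is fully back, post at (505,167). Now down and push along +x.

```bash
python3 -m jog '[{"x":-0.002,"y":0,"z":0.03,"turn":0.002,"hand":0},{"x":-0.002,"y":0,"z":0.06,"turn":0.002,"hand":0},{"x":-0.002,"y":0,"z":0.077,"turn":0.002,"hand":0},{"x":-0.002,"y":0,"z":0.077,"turn":0.002,"hand":0}]'; python3 go.py 33.5 2 16
```

```text
time_s: 14.95
position: [0.4679, 0.1297, 0.1887]
tool_rot: [-2.364, -2.068, 0.009]
contact_force: [0.0, 0.2, 0.5]
finger_gap: -0.004
grasp_force: 0.0
now station mm [-65.9  -1.9] tipz 15.7 ang 89.6 tilt [-0.0049 -0.0029]
dist mm 99 x 0.0057 y 0.1242 z -0.0010 turn -0.0032 rows 2.384775381829525
t 14.95 F [0.  0.2 0.5] gap -0.004 q [-0.92  0.5   0.69  2.13 -0.51  0.69 -0.02]
```

```bash
python3 -m jog '[{"x":0.003,"y":0.013,"z":0,"turn":-0.001,"hand":0},{"x":0.003,"y":0.026,"z":0,"turn":-0.001,"hand":0},{"x":0.003,"y":0.039,"z":0,"turn":-0.001,"hand":0},{"x":0.003,"y":0.052,"z":0,"turn":-0.001,"hand":0},{"x":0.003,"y":0.065,"z":0,"turn":-0.001,"hand":0},{"x":0.003,"y":0.078,"z":0,"turn":-0.001,"hand":0},{"x":0.003,"y":0.091,"z":0,"turn":-0.001,"hand":0},{"x":0.003,"y":0.1,"z":0,"turn":-0.001,"hand":0}]'; python3 go.py 33.5 2 16
```

```text
time_s: 15.62
position: [0.5497, 0.1233, 0.192]
tool_rot: [-2.359, -2.073, -0.0]
contact_force: [-4.7, 0.3, 5.0]
finger_gap: 0.0
grasp_force: 2.8
now station mm [16.   2.1] tipz 19.0 ang 89.9 tilt [-0.0005  0.0009]
dist mm 18 x -0.0001 y 0.0218 z 0.0037 turn -0.0009 rows 0.4249045857975051
t 15.6167 F [-4.7  0.3  5. ] gap 0.0 q [-0.81  0.6   0.67  1.94 -0.53  0.78  0.04]
```

```bash
python3 -m jog '[{"x":0,"y":0,"z":0.001,"turn":0,"hand":0},{"x":0,"y":0.004,"z":0.002,"turn":0,"hand":0},{"x":0,"y":0.008,"z":0.003,"turn":0,"hand":0},{"x":0,"y":0.012,"z":0.003,"turn":0,"hand":0},{"x":0,"y":0.016,"z":0.003,"turn":0,"hand":0},{"x":0,"y":0.016,"z":0.003,"turn":0,"hand":0}]'; python3 go.py 33.5 2 16
```

```text
time_s: 16.12
position: [0.5592, 0.1219, 0.1902]
tool_rot: [-2.354, -2.069, 0.007]
contact_force: [-13.8, 1.4, 21.9]
finger_gap: -0.002
grasp_force: 10.8
now station mm [25.6  1.9] tipz 17.2 ang 89.9 tilt [-0.0088  0.0031]
dist mm 8 x 0.0002 y 0.0098 z 0.0015 turn -0.0007 rows 0.19060594264006447
t 16.1167 F [-13.8   1.4  21.9] gap -0.002 q [-0.79  0.62  0.66  1.92 -0.53  0.79  0.05]
```

The upward force (22 N) suggests the wider finger holders behind the pads are riding on the pallet's top edge. In this orientation the pads are only about 13 mm thick. I'll back off, lift, turn 90° and push with the flat side as in leg 1.

```bash
python3 -m jog '[{"x":0,"y":-0.015,"z":0,"turn":0,"hand":0},{"x":0,"y":-0.04,"z":0,"turn":0,"hand":0},{"x":0,"y":-0.05,"z":-0.03,"turn":0,"hand":0},{"x":0,"y":-0.05,"z":-0.07,"turn":0,"hand":0},{"x":0,"y":-0.05,"z":-0.1,"turn":0.06,"hand":0},{"x":0,"y":-0.05,"z":-0.1,"turn":0.12,"hand":0},{"x":0,"y":-0.05,"z":-0.1,"turn":0.18,"hand":0},{"x":0,"y":-0.05,"z":-0.1,"turn":0.24,"hand":0}]'; python3 go.py -20 2 95 0
```

```text
time_s: 16.78
position: [0.5221, 0.1271, 0.2698]
tool_rot: [2.789, 1.445, 0.005]
contact_force: [-0.4, 0.5, -0.0]
finger_gap: -0.002
grasp_force: 0.0
now station mm [-11.7   2.3] tipz 96.8 ang 62.1 tilt [0.0033 0.001 ]
dist mm 8 x -0.0052 y -0.0089 z 0.0023 turn 0.5418 rows 8.6711356224915
t 16.7833 F [-0.4  0.5 -0. ] gap -0.002 q [-1.02  0.5   0.9   1.96 -0.5   0.91 -0.47]
```

```bash
python3 -m jog '[{"x":0,"y":0,"z":0,"turn":0.06,"hand":0},{"x":0,"y":0,"z":0,"turn":0.12,"hand":0},{"x":-0.005,"y":-0.008,"z":0,"turn":0.18,"hand":0},{"x":-0.005,"y":-0.008,"z":0,"turn":0.24,"hand":0},{"x":-0.005,"y":-0.008,"z":0,"turn":0.3,"hand":0},{"x":-0.005,"y":-0.008,"z":0,"turn":0.36,"hand":0},{"x":-0.005,"y":-0.008,"z":0,"turn":0.42,"hand":0},{"x":-0.005,"y":-0.008,"z":0,"turn":0.48,"hand":0}]' >/dev/null; python3 -m jog '[{"x":0,"y":0,"z":0,"turn":0.061,"hand":0},{"x":0,"y":0,"z":0,"turn":0.061,"hand":0},{"x":0,"y":0,"z":0,"turn":0.061,"hand":0}]' ; python3 go.py -20 2 95 0
python3 - <<'E'
from h import *
o=get_obs();im=grab_frame("wrist");np.savez("w6.npz",im=im,p=o["position"],r=o["tool_rot"])
cv2.imwrite("pics/w7.png",cv2.resize(im[:,:,::-1],(800,600),interpolation=cv2.INTER_CUBIC))
E
```

```text
time_s: 17.7
position: [0.5143, 0.1274, 0.2689]
tool_rot: [3.135, -0.183, 0.002]
contact_force: [0.5, -0.2, 0.2]
finger_gap: -0.004
grasp_force: 0.0
now station mm [-19.6   1.6] tipz 95.9 ang 0.6 tilt [ 0.0012 -0.0012]
dist mm 1 x -0.0005 y -0.0005 z 0.0011 turn 0.0052 rows 0.08268675288578439
t 17.7 F [ 0.5 -0.2  0.2] gap -0.004 q [-1.18  0.65  1.17  1.98 -0.72  1.01 -1.34]
```

```bash
cat > bush.py <<'E'
from h import *
from go import ST,Rm
import sys
def find(f):
    d=np.load(f);o=dict(position=d["p"],tool_rot=d["r"]);h=cv2.cvtColor(d["im"],cv2.COLOR_RGB2HSV)
    m=cv2.inRange(h,(12,110,60),(32,255,255));m=cv2.morphologyEx(m,cv2.MORPH_CLOSE,np.ones((7,7)))
    n,_,s,c=cv2.connectedComponentsWithStats(m)
    for i in range(1,n):
        if 60<s[i,4]<1500:
            w=px2w("wrist",[c[i]],.028,o)[0,:2];print(c[i].round(),s[i,4],"station",((w-ST)@Rm()*1e3).round(1))
find(sys.argv[1])
E
echo before push; python3 bush.py w5.npz; echo now; python3 bush.py w6.npz
```

```text
before push
[ 9. 55.] 819 station [-277.7  135.4]
[ 21. 155.] 495 station [-267.    47.8]
[356. 185.] 213 station [ 1.2 23.1]
[350. 237.] 176 station [  1.1 -16.9]
now
[231.  82.] 173 station [69.1 20.6]
[288.  82.] 190 station [ 69. -19.]
[ 32. 346.] 287 station [-229.1  302.1]
```

The pallet centre is at x≈69 and square, with about 11 mm still to go. Lowering and pushing.

```bash
python3 -m jog '[{"x":0.01,"y":0,"z":0.03,"turn":0.004,"hand":0},{"x":0.025,"y":0,"z":0.07,"turn":0.004,"hand":0},{"x":0.025,"y":0,"z":0.1,"turn":0.004,"hand":0},{"x":0.025,"y":0,"z":0.105,"turn":0.004,"hand":0},{"x":0.035,"y":0,"z":0.105,"turn":0.004,"hand":0},{"x":0.045,"y":0,"z":0.105,"turn":0.004,"hand":0},{"x":0.055,"y":0,"z":0.105,"turn":0.004,"hand":0},{"x":0.055,"y":0,"z":0.105,"turn":0.004,"hand":0}]'; python3 go.py 37 2 12 0
```

```text
time_s: 18.42
position: [0.5602, 0.1218, 0.1869]
tool_rot: [-3.135, 0.2, -0.008]
contact_force: [0.6, 1.1, -0.3]
finger_gap: 0.001
grasp_force: 0.0
now station mm [26.7  1.9] tipz 13.9 ang -0.0 tilt [0.0051 0.0002]
dist mm 11 x 0.0129 y -0.0001 z 0.0025 turn -0.0002 rows 0.25228132126688424
t 18.4167 F [ 0.6  1.1 -0.3] gap 0.001 q [-1.    0.8   1.    1.93 -0.86  0.92 -1.26]
```

```bash
python3 -m jog '[{"x":0.004,"y":0,"z":0.001,"turn":0,"hand":0},{"x":0.008,"y":0,"z":0.002,"turn":0,"hand":0},{"x":0.011,"y":0,"z":0.002,"turn":0,"hand":0},{"x":0.013,"y":0,"z":0.002,"turn":0,"hand":0},{"x":0.013,"y":0,"z":0.002,"turn":0,"hand":0}]'; python3 go.py 37 2 12 0
```

```text
time_s: 18.83
position: [0.5681, 0.1208, 0.1834]
tool_rot: [-3.135, 0.201, 0.0]
contact_force: [-2.1, 0.5, 1.0]
finger_gap: 0.001
grasp_force: 0.8
now station mm [34.6  1.9] tipz 10.4 ang -0.0 tilt [0.     0.0001]
dist mm 3 x 0.0030 y -0.0002 z -0.0020 turn -0.0004 rows 0.06962073909619365
t 18.8333 F [-2.1  0.5  1. ] gap 0.001 q [-0.98  0.81  0.99  1.91 -0.86  0.92 -1.26]
```

```bash
python3 -m jog '[{"x":0.002,"y":0,"z":0,"turn":0,"hand":0},{"x":0.004,"y":0,"z":0,"turn":0,"hand":0},{"x":0.004,"y":0,"z":0,"turn":0,"hand":0}]'; python3 go.py 37 2 12 0;python3 -m jog '[{"x":0.002,"y":0,"z":0,"turn":0,"hand":0},{"x":0.003,"y":0,"z":0,"turn":0,"hand":0},{"x":0.003,"y":0,"z":0,"turn":0,"hand":0}]'; python3 go.py 37 2 12 0
```

```text
time_s: 19.08
position: [0.5706, 0.1203, 0.1832]
tool_rot: [-3.135, 0.201, 0.004]
contact_force: [-5.1, 0.9, 4.2]
finger_gap: 0.003
grasp_force: 2.5
now station mm [37.1  1.8] tipz 10.2 ang -0.0 tilt [-0.0025  0.0007]
dist mm 2 x -0.0002 y -0.0003 z -0.0023 turn -0.0004 rows 0.044397954797878
t 19.0833 F [-5.1  0.9  4.2] gap 0.003 q [-0.98  0.81  0.99  1.9  -0.86  0.93 -1.26]
time_s: 19.33
position: [0.5715, 0.1202, 0.1829]
tool_rot: [-3.134, 0.201, 0.012]
contact_force: [-10.7, 2.2, 7.0]
finger_gap: 0.002
grasp_force: 5.0
now station mm [38.1  1.7] tipz 9.9 ang -0.0 tilt [-0.0077  0.0019]
dist mm 2 x -0.0014 y -0.0004 z -0.0026 turn -0.0003 rows 0.05734187205163166
t 19.3333 F [-10.7   2.2   7. ] gap 0.002 q [-0.97  0.82  0.99  1.9  -0.86  0.94 -1.26]
```

```bash
python3 -m jog '[{"x":0.002,"y":0,"z":0,"turn":0,"hand":0},{"x":0.004,"y":0,"z":0,"turn":0,"hand":0},{"x":0.004,"y":0,"z":0,"turn":0,"hand":0}]'; python3 go.py 37 2 12 0
```

```text
time_s: 19.58
position: [0.5727, 0.1199, 0.1824]
tool_rot: [-3.133, 0.2, 0.024]
contact_force: [-16.6, 1.3, 12.4]
finger_gap: -0.001
grasp_force: 8.3
now station mm [39.3  1.6] tipz 9.4 ang -0.0 tilt [-0.0148  0.0035]
dist mm 4 x -0.0029 y -0.0006 z -0.0032 turn -0.0002 rows 0.08412360946221681
t 19.5833 F [-16.6   1.3  12.4] gap -0.001 q [-0.97  0.82  0.99  1.89 -0.86  0.94 -1.26]
```

The tip position is steady at ≈36.8 mm while the force climbs, so the pallet is home. Back off, lift, check the bushes, turn back.

```bash
python3 -m jog '[{"x":-0.01,"y":0,"z":0,"turn":0,"hand":0},{"x":-0.04,"y":0,"z":0,"turn":0,"hand":0},{"x":-0.05,"y":0,"z":-0.04,"turn":0,"hand":0},{"x":-0.06,"y":0,"z":-0.08,"turn":0,"hand":0},{"x":-0.07,"y":0,"z":-0.11,"turn":0,"hand":0},{"x":-0.07,"y":0,"z":-0.11,"turn":0,"hand":0},{"x":-0.07,"y":0,"z":-0.11,"turn":0,"hand":0}]'
python3 - <<'E'
from h import *
o=get_obs();im=grab_frame("wrist");np.savez("w7.npz",im=im,p=o["position"],r=o["tool_rot"])
E
python3 bush.py w7.npz; python3 go.py -29.5 74 95 90
```

```text
time_s: 20.17
position: [0.522, 0.127, 0.2728]
tool_rot: [-3.134, 0.201, -0.008]
contact_force: [-0.8, 0.4, -0.2]
finger_gap: 0.003
grasp_force: 0.0
[232.  79.] 166 station [80.4 20.8]
[288.  79.] 181 station [ 80.2 -19.2]
[ 35. 349.] 255 station [-227.5  307.8]
now station mm [-12.3   2.2] tipz 98.7 ang -0.0 tilt [0.0025 0.0005]
dist mm 74 x -0.0216 y -0.0897 z 0.0046 turn -0.7856 rows 12.573414829926852
t 20.2167 F [-0.5  0.1 -0.5] gap -0.004 q [-1.16  0.66  1.17  1.97 -0.72  1.01 -1.35]
```

Centre at (80.3, 0.8): home. Next, open the hand and go above the latch post, turning back to 90°.

```bash
python3 -m jog '[{"x":0,"y":0,"z":0,"turn":-0.06,"hand":1},{"x":-0.005,"y":-0.02,"z":0,"turn":-0.12,"hand":1},{"x":-0.01,"y":-0.04,"z":0,"turn":-0.18,"hand":1},{"x":-0.015,"y":-0.06,"z":0,"turn":-0.24,"hand":1},{"x":-0.021,"y":-0.08,"z":0,"turn":-0.3,"hand":1},{"x":-0.021,"y":-0.089,"z":0,"turn":-0.36,"hand":1},{"x":-0.021,"y":-0.089,"z":0,"turn":-0.42,"hand":1},{"x":-0.021,"y":-0.089,"z":0,"turn":-0.48,"hand":1}]'; python3 go.py -29.5 74 41 90
```

```text
time_s: 20.88
position: [0.5135, 0.2005, 0.27]
tool_rot: [2.868, 1.28, -0.001]
contact_force: [0.5, 0.2, 0.3]
finger_gap: 1.005
grasp_force: 0.0
now station mm [-29.6  74. ] tipz 97.0 ang 55.4 tilt [-0.0005 -0.001 ]
dist mm 56 x 0.0001 y 0.0001 z 0.0700 turn -0.3021 rows 4.835153856841719
t 20.8833 F [0.5 0.2 0.3] gap 1.005 q [-1.15  0.54  0.93  1.93 -0.54  0.94 -0.69]
```

```bash
python3 -m jog '[{"x":0,"y":0,"z":0,"turn":-0.06,"hand":1},{"x":0,"y":0,"z":0,"turn":-0.12,"hand":1},{"x":0,"y":0,"z":0,"turn":-0.18,"hand":1},{"x":0,"y":0,"z":0,"turn":-0.24,"hand":1},{"x":0,"y":0,"z":0,"turn":-0.302,"hand":1},{"x":0,"y":0,"z":0.03,"turn":-0.302,"hand":1},{"x":0,"y":0,"z":0.07,"turn":-0.302,"hand":1},{"x":0,"y":0,"z":0.07,"turn":-0.302,"hand":1}]'; python3 go.py -29.5 74 41 90; python3 -m jog '[{"x":0,"y":0,"z":0,"turn":0,"hand":0},{"x":0,"y":0,"z":0,"turn":0,"hand":0},{"x":0,"y":0,"z":0,"turn":0,"hand":0},{"x":0,"y":0,"z":0,"turn":0,"hand":0},{"x":0,"y":0,"z":0,"turn":0,"hand":0},{"x":0,"y":0,"z":0,"turn":0,"hand":0},{"x":0,"y":0,"z":0,"turn":0,"hand":0},{"x":0,"y":0,"z":0,"turn":0,"hand":0}]' 30;  python3 -m jog '[{"x":0,"y":0,"z":0,"turn":0,"hand":0},{"x":0,"y":0,"z":0,"turn":0,"hand":0},{"x":0,"y":0,"z":0,"turn":0,"hand":0}]'; python3 go.py -29.5 74 41 90
```

```text
time_s: 21.55
position: [0.511, 0.1991, 0.2099]
tool_rot: [-2.364, -2.065, 0.015]
contact_force: [-0.6, -1.4, -1.4]
finger_gap: 1.002
grasp_force: 0.0
now station mm [-32.   72.3] tipz 36.9 ang 89.6 tilt [-0.0092 -0.0043]
dist mm 5 x 0.0021 y 0.0030 z -0.0052 turn -0.0039 rows 0.12207866451836559
t 21.55 F [-0.6 -1.4 -1.4] gap 1.002 q [-0.99  0.56  0.71  1.97 -0.5   0.8  -0.14]
time_s: 22.22
position: [0.5134, 0.1998, 0.2162]
tool_rot: [-2.365, -2.066, -0.0]
contact_force: [-1.4, 0.2, 5.5]
finger_gap: 0.126
grasp_force: 29.5
time_s: 22.47
position: [0.5134, 0.1998, 0.2162]
tool_rot: [-2.365, -2.066, -0.0]
contact_force: [-2.5, 0.3, 5.7]
finger_gap: 0.126
grasp_force: 29.5
now station mm [-29.7  73.3] tipz 43.2 ang 89.6 tilt [-0.001   0.0013]
dist mm 2 x 0.0008 y 0.0002 z 0.0027 turn -0.0037 rows 0.05988534402361408
t 22.4667 F [-2.5  0.3  5.7] gap 0.126 q [-1.    0.56  0.71  1.96 -0.5   0.81 -0.14]
```

```bash
python3 -m jog '[{"x":-0.017,"y":0,"z":0,"turn":0,"hand":0},{"x":-0.0335,"y":0.003,"z":0,"turn":0,"hand":0},{"x":-0.049,"y":0.0095,"z":0,"turn":0,"hand":0},{"x":-0.0635,"y":0.019,"z":0,"turn":0,"hand":0},{"x":-0.0755,"y":0.031,"z":0,"turn":0,"hand":0},{"x":-0.0845,"y":0.0455,"z":0,"turn":0,"hand":0},{"x":-0.091,"y":0.061,"z":0,"turn":0,"hand":0},{"x":-0.094,"y":0.076,"z":0,"turn":0,"hand":0}]'; python3 go.py 38 -2 41;python3 -m jog '[{"x":0,"y":0.004,"z":0,"turn":0,"hand":0},{"x":0,"y":0.0085,"z":0,"turn":0,"hand":0},{"x":0,"y":0.0085,"z":0,"turn":0,"hand":0}]'; python3 go.py 38 -2 41
```

```text
time_s: 23.13
position: [0.5617, 0.1116, 0.2157]
tool_rot: [-2.368, -2.063, 0.015]
contact_force: [-7.5, -9.2, 8.2]
finger_gap: 0.125
grasp_force: 30.2
now station mm [29.5 -8. ] tipz 42.7 ang 89.4 tilt [-0.0077 -0.0054]
dist mm 11 x 0.0076 y 0.0106 z 0.0020 turn -0.0050 rows 0.25351702114224184
t 23.1333 F [-7.5 -9.2  8.2] gap 0.125 q [-0.8   0.59  0.7   1.91 -0.5   0.84  0.03]
time_s: 23.38
position: [0.57, 0.1106, 0.2157]
tool_rot: [2.367, 2.06, -0.01]
contact_force: [-3.4, -9.1, 4.2]
finger_gap: 0.123
grasp_force: 30.1
now station mm [37.9 -7.9] tipz 42.7 ang 89.4 tilt [-0.0022 -0.007 ]
dist mm 6 x 0.0074 y 0.0001 z 0.0021 turn -0.0056 rows 0.14823226298857553
t 23.3833 F [-3.4 -9.1  4.2] gap 0.123 q [-0.79  0.6   0.7   1.89 -0.5   0.84  0.03]
```

```bash
python3 -m jog '[{"x":0.004,"y":0.001,"z":0,"turn":0,"hand":0},{"x":0.006,"y":0.003,"z":0,"turn":0,"hand":0},{"x":0.006,"y":0.003,"z":0,"turn":0,"hand":0}]'; python3 go.py 38 -2 41; python3 -m jog '[{"x":0,"y":0.002,"z":0,"turn":0,"hand":0},{"x":0,"y":0.002,"z":0,"turn":0,"hand":0}]'; python3 go.py 38 -2 41
```

```text
time_s: 23.63
position: [0.5712, 0.1115, 0.2157]
tool_rot: [2.369, 2.058, -0.022]
contact_force: [-8.9, -15.8, 10.1]
finger_gap: 0.123
grasp_force: 30.7
now station mm [38.9 -6.9] tipz 42.7 ang 89.3 tilt [-0.0081 -0.012 ]
dist mm 5 x 0.0061 y -0.0011 z 0.0020 turn -0.0064 rows 0.12544551913338456
t 23.6333 F [ -8.9 -15.8  10.1] gap 0.123 q [-0.8   0.61  0.71  1.88 -0.5   0.85  0.03]
time_s: 23.8
position: [0.5718, 0.1114, 0.2156]
tool_rot: [2.371, 2.06, -0.025]
contact_force: [-12.6, -15.9, 14.2]
finger_gap: 0.121
grasp_force: 31.1
now station mm [39.5 -7. ] tipz 42.6 ang 89.3 tilt [-0.0114 -0.0111]
dist mm 5 x 0.0062 y -0.0019 z 0.0019 turn -0.0065 rows 0.13048962798343944
t 23.8 F [-12.6 -15.9  14.2] gap 0.121 q [-0.79  0.61  0.7   1.88 -0.5   0.85  0.03]
```

```bash
python3 -m jog '[{"x":-0.008,"y":0,"z":0,"turn":0,"hand":0},{"x":-0.008,"y":0,"z":0,"turn":0,"hand":1},{"x":-0.008,"y":0,"z":0,"turn":0,"hand":1},{"x":-0.008,"y":0,"z":0,"turn":0,"hand":1},{"x":-0.008,"y":0,"z":0,"turn":0,"hand":1},{"x":-0.008,"y":0,"z":0,"turn":0,"hand":1},{"x":-0.008,"y":0,"z":-0.05,"turn":0,"hand":1},{"x":-0.008,"y":0,"z":-0.1,"turn":0,"hand":1}]';  python3 -m jog '[{"x":0,"y":0,"z":-0.04,"turn":0,"hand":1},{"x":0,"y":0,"z":-0.05,"turn":0,"hand":1},{"x":0,"y":0,"z":-0.05,"turn":0,"hand":1},{"x":0,"y":0,"z":-0.05,"turn":0,"hand":1}]'; python3 go.py 38 -2 150
python3 - <<'E'
from h import *
o=get_obs();im=grab_frame("wrist");np.savez("w8.npz",im=im,p=o["position"],r=o["tool_rot"])
cv2.imwrite("pics/w8.png",cv2.resize(im[:,:,::-1],(800,600),interpolation=cv2.INTER_CUBIC))
E
python3 bush.py w8.npz
```

```text
time_s: 24.47
position: [0.5731, 0.1143, 0.2941]
tool_rot: [-2.364, -2.066, 0.009]
contact_force: [0.8, 0.6, -0.3]
finger_gap: 1.0
grasp_force: 0.0
time_s: 24.8
position: [0.574, 0.1142, 0.335]
tool_rot: [-2.365, -2.067, -0.0]
contact_force: [0.6, 1.3, -0.1]
finger_gap: 0.999
grasp_force: 0.0
now station mm [41.3 -3.9] tipz 162.0 ang 89.6 tilt [-0.0002  0.0006]
dist mm 13 x 0.0023 y -0.0041 z 0.0150 turn -0.0035 rows 0.3022569515001713
t 24.8 F [ 0.6  1.3 -0.1] gap 0.999 q [-0.88  0.46  0.81  1.79 -0.38  1.05 -0.07]
[ 4. 57.] 853 station [-266.2  155.6]
[ 16. 152.] 376 station [-250.9   35.8]
[299. 154.] 118 station [80.3 21.2]
[297. 195.] 86 station [ 79.6 -19.3]
```

View pics/w8.png

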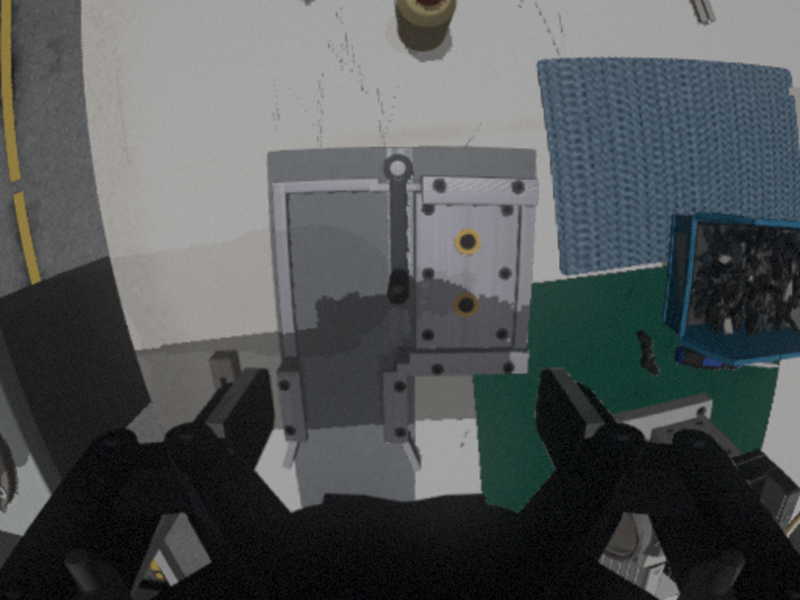

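The latch arm points straight along the station's −y (pivot (398,168), post (398,288)), so it is shut. The pallet is home (bushes at (467,241) and (466,305), centre x≈80) and the oiler stands at (425,25).

```bash
python3 -c "
from plant import *
print(job_done())"
```

```text
the job is handed in; nothing more can be done
None
```

I handed the job in at about 25 s: the pallet is fully home against the end stop (measured centre x ≈ 80 mm), the latch arm is shut behind it, and the oiler is still standing.

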